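Close the loaded thickness gauge to its ratchet

ROBOT

A 6-joint arm with a two-finger parallel gripper is mounted at the origin on a cart in front of the work surface, level with it; the furniture and walls round the work are solid. World frame = base frame: x ahead of the robot, y to its left, z up, the work surface at z = 0. Lengths are in m, angles in degrees, forces in N, time in s.
With the tool pointing down it reaches from about 0.25 to 0.85 m from the base axis. Payload 12.5 kg.
Tool frame: the origin (TCP) lies on the centre line of the jaws, within the pads' length; the fingertips stand 14 mm ahead of it and the grasp point (between the pads) lies 5 mm behind it (arm.tip_reach is the distance from the TCP to the fingertips, in m); z points along the fingers, y is the direction in which the jaws open and shut (so a half turn about z gives the same grasp; the last joint's range is limited). The gripper opens to 93 mm and grips with 3 to 60 N. Pads are 15 mm wide; open, the fingers measure 128 mm over their backs; the gripper's body (75 mm by 188 mm) begins 65 mm behind the grasp point.
Start: joints at [-4.847, 20.094, 94.641, -0, 65.266, -4.847], TCP at [0.55, 0, 0.233] pointing down, gripper open.
Joint ranges: [-157.81, 157.81], [-45, 120.19], [0.68, 151.7], [-89.99, 269.99], [4.06, 180], [-164.3, 164.3]. Speed limits (degrees/s): [127.2, 127.2, 159.86, 180, 180, 180].

INTERFACE

Orientations are given as a 3x3 rotation matrix whose columns are the frame's x, y, z axes.
In Python, from bench import arm gives the robot as it stands.
- The arm moves only by the tool send_rows, never from a script. Its argument "commands" is one flat list of numbers, 7 for each row, row after row: the turn, a rotation vector about the tool's x, y, z in degrees, then the shift along the tool's x, y, z in m, then the closure, from -1 (fully open) to 1 (shut). A call has 1 to 8 rows; each row shifts and turns the commanded pose from where the row before left it, along the tool's axes as they then stand; what a row does not reach is not made up. A row lasts 1/8 s, in which the tool goes at most 62.5 mm and 10.7 degrees, less where a joint would pass 70% of its speed; a pose out of reach is approached as far as the arm can. A call with a gripper value outside its range is refused whole. The fingers move at their own pace and stop on an object; "newtons" is the grip in N (left out, the last holds). Time passes only in rows, so rows that do not move let the fingers close. It gives the time, the measured TCP pose, the force and the opening at its end, in the units of the state.
- arm.read_state(): the state, without advancing time (a new reading comes with each control period).
- arm.read_camera(name): name is "scene" or "side" or "wrist"; returns a dict with "frame" (420x560x3 uint8, red, green, blue), "fx", "fy", "cx", "cy" (pixels), "R" (3x3) and "t" (3): a world point X has camera coordinates R X + t; the wrist camera has in their place "hand_eye" (4x4, takes a point from camera to tool coordinates, whose origin is the TCP and whose axes are the flange's). Camera axes: x right, y down, z forward; pixel columns grow to the right and rows downward; lengths in m; the calibration is good to about 2 mm. The wrist camera is an equidistant fisheye: a pixel r from the principal point sees the ray r / f radians off the axis. A picture is of the moment at which its call begins: read the wrist's pose just before it. There is no depth.
- arm.sign_off(): hands the job in, once; it reports no verdict.
Trained networks look in the newest picture that a camera, given by its name, has taken for a name from the list of things; names that differ only in an ending like _2 or _b are one class to them, and where a whole thing is asked for, a point or a joint stands for the part that bears it (a point fixed in the world has none). Each returns a list of dicts, best first, with "score" (0 to 1); they miss things now and then, are a little off and sometimes report something else, mostly with a low value. They report only what shows in the picture. A call takes as long as a camera call.
- arm.look_for(camera, query): "centre" ([x, y, z] in m, in world coordinates, good to about 4 mm: the middle of the surface that is visible of it).
- arm.regions_of(camera, query): "mask" (420x560 bool, what is visible of it).
- arm.tip_of(camera, query): "centre" ([x, y, z] in m, in world coordinates, good to about 4 mm: a listed point, or the origin of a listed thing).
The state is a dict: "time_s": time; "joint_pos": joint angles; "joint_vel": joint speeds; "joint_efforts": joint torques, N m; "eef_pos": TCP position; "orientation": TCP orientation; "ft_force": force on the tool from outside, world axes, zero at the start; "ft_torque": the same for the moment, N m; "grip_width": finger opening in m.
Only numpy, scipy, OpenCV 4.12 (cv2) and the standard library are available. Lean on these libraries where they do the work, as an engineer would, in place of code of your own. Each camera call takes 0.05 s, during which the arm holds its last target. There are 200 camera calls.

TASK

One of the two bench thickness gauges has a dish lying on its anvil. Turn the small knurled ratchet cap on top of that gauge clockwise (seen from above) until its foot is down on the dish and the slip clutch gives way, carry on 20 or 30 degrees past that, then let go. Do not turn the empty gauge.

Things in the scene. Friction and masses are not known exactly. Their poses are not given: they have to be found in the camera images.
- gauge_cap (a point): Ratchet cap of the grey C-frame gauge whose anvil holds the round dish (60 mm across, 14 high); the other gauge is alike but empty, left or right varies. Knurled upright steel cylinder 25 mm across, 108.5 to 142.5 mm above the worktop, nothing above it, turns in place. Site on its axis at 127 mm, fixed. Grip at any yaw, fingertips clear of the thimble below. Base 128x84 mm, screwed down.
- gauge_thimble (a joint): Thimble under that cap (39 mm wide, stepping to 33, 84 to 108 mm above the worktop): its turn in rad, growing clockwise from above. Starts at 0.15 to 0.5. The cap carries it round (0.02 N m), which lowers the foot 5 mm per rad; the foot meets the dish at about 0.85 and within 0.05 more the thimble stops. Stays where left.
- gauge_ratchet (a joint): Turn of the cap relative to its thimble, rad, growing clockwise from above. 0 at the start (black lines on cap and thimble agree) until the foot is on the dish; then the clutch slips at about 0.08 N m and this grows as the cap turns on, without end. A grip of 15 to 25 N is enough. All in all 0.7 to 1.3 rad of turning, in one grasp.
- spare_thimble (a joint): Turn of the thimble of the other, empty gauge, in rad, growing clockwise from above; 0 at the start, to be left there.

How it is judged:
By the outcome, as a careful person would: the job done as asked, in the order asked, and still so for the second after the job is handed in, with the robot touching nothing.
It also fails if it takes over 37 s, if anything falls off the work surface, if the arm or the gripper's body presses on something with over 40 N, if the wrist force passes 120 N, or if a joint passes its speed limit or range.

## Working session

There is one attempt and no reset: what is moved stays moved. The work goes in short steps, Python scripts to look and compute and a tool call to move; the robot and the scene stay as the last step left them, time stands still between calls to the robot, and variables do not carry over. Pictures are saved under pics/ and viewed, about 8 in all and at most 12, crops included, and the job is handed in when it is done.

Besides the shell and the picture viewer there is one more tool, called after ">>>" by a JSON object that holds its "method" and its "body", one argument or row to a line. send_rows: Moves the arm, as the interface text tells. Its arguments: {"type":"object","properties":{"commands":{"type":"array"},"newtons":{"type":"number"}},"required":["commands"]}

```bash
mkdir -p pics; python3 - <<'E'
from bench import arm
import cv2,numpy as np
s=arm.read_state();print(s)
ims=[]
for c in ("scene","side"):
    f=arm.read_camera(c);ims.append(f["frame"])
    for q in("gauge_cap","gauge_thimble","spare_thimble"):
        print(c,q,[(np.round(d["centre"],3),round(d["score"],2)) for d in arm.tip_of(c,q)][:3],[(np.round(d["centre"],3),round(d["score"],2)) for d in arm.look_for(c,q)][:3])
im=np.hstack(ims);im=cv2.resize(im,(800,300),interpolation=cv2.INTER_AREA)
cv2.imwrite("pics/a.png",im[...,::-1])
E
```

```text
{'time_s': 0.0, 'joint_pos': array([-4.84765896e+00,  2.01221958e+01,  9.46760767e+01, -1.28997608e-03,
        6.52652079e+01, -4.84780991e+00]), 'joint_vel': array([-0.08546548, -0.01800856,  0.03612361,  0.00507442,  0.0136639 ,
       -0.00748983]), 'joint_efforts': array([ 1.41757551e-03, -4.97321892e+01, -2.85254824e+01,  6.99741254e-02,
        2.57699919e-02, -1.73020858e-04]), 'eef_pos': array([5.49680456e-01, 4.30817525e-05, 2.32127684e-01]), 'orientation': array([[-1.20257279e-05,  9.99999389e-01, -1.10570759e-03],
       [ 9.99999997e-01,  1.21067316e-05,  7.32529993e-05],
       [ 7.32663410e-05, -1.10570671e-03, -9.99999386e-01]]), 'ft_force': array([0.71851297, 0.70934579, 0.98401802]), 'ft_torque': array([-0.03803339,  0.01476137, -0.05142996]), 'grip_width': 0.09279602145400166}
scene gauge_cap [(array([ 0.478, -0.07 ,  0.125]), 0.89)] [(array([ 0.483, -0.089,  0.046]), 0.84)]Traceback (most recent call last):
  File "<stdin>", line 8, in <module>
ValueError: it knows: gauge_cap
```

```bash
python3 - <<'E'
from bench import arm
import cv2,numpy as np
ims=[]
for c in ("scene","side"):
    f=arm.read_camera(c);im=f["frame"].copy()
    for q,fn in(("gauge_cap",arm.tip_of),("gauge_cap",arm.look_for),("gauge_thimble",arm.look_for),("spare_thimble",arm.look_for)):
        try: r=fn(c,q)
        except ValueError as e: print(e);continue
        print(c,q,[(np.round(d["centre"],3),round(d["score"],2)) for d in r][:3])
        if fn==arm.tip_of and r:
            p=f["R"]@r[0]["centre"]+f["t"];u=(int(f["fx"]*p[0]/p[2]+f["cx"]),int(f["fy"]*p[1]/p[2]+f["cy"]));cv2.circle(im,u,4,(255,0,0),1);print(u)
    ims.append(im)
im=cv2.resize(np.hstack(ims),(800,300),interpolation=cv2.INTER_AREA)
cv2.imwrite("pics/a.png",im[...,::-1])
E
```

```text
scene gauge_cap [(array([ 0.479, -0.072,  0.123]), 0.67)]
(337, 268)
scene gauge_cap [(array([ 0.482, -0.091,  0.049]), 0.97)]
scene gauge_thimble [(array([0.468, 0.42 , 0.112]), 0.61), (array([ 0.468, -0.086,  0.109]), 0.58)]
scene spare_thimble [(array([0.47 , 0.423, 0.114]), 0.69)]
side gauge_cap []
side gauge_cap []
side gauge_thimble []
side spare_thimble [(array([0.46 , 0.435, 0.111]), 0.84)]
```

View pics/a.png

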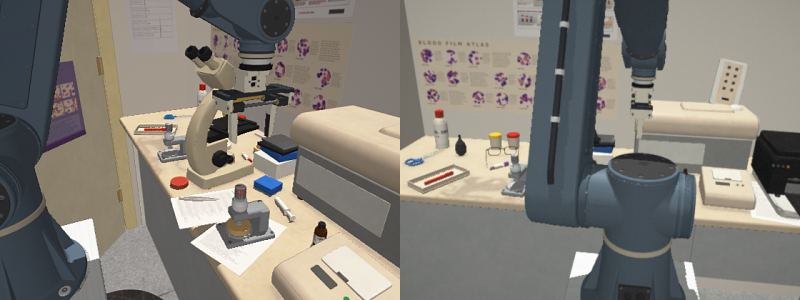

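The scene view shows the near gauge at about (240,215), with something amber on its anvil, and a second one at (175,150) by the microscope. I'll check both close up, using the scene crops and the wrist view.

```bash
python3 - <<'E'
from bench import arm
import cv2,numpy as np
f=arm.read_camera("scene")["frame"]
a=cv2.resize(f[250:355,290:400],(400,382),interpolation=cv2.INTER_CUBIC);b=cv2.resize(f[160:232,215:290],(400,384),interpolation=cv2.INTER_CUBIC)[:382]
cv2.imwrite("pics/b.png",np.hstack([a,b])[...,::-1])
w=arm.read_camera("wrist");print({k:w[k] for k in w if k!="frame"});cv2.imwrite("pics/c.png",w["frame"][...,::-1])
for fn in(arm.tip_of,arm.look_for):print(fn("wrist","gauge_cap"))
E
```

```text
{'fx': 325.19226210127806, 'fy': 325.19226210127806, 'cx': 282.18610552133407, 'cy': 205.03245895318264, 'hand_eye': array([[-8.92996696e-04, -9.71080339e-01, -2.38751290e-01,
         6.55240409e-02],
       [ 9.99999567e-01, -9.29236716e-04,  3.92341114e-05,
        -3.92528224e-04],
       [-2.59955938e-04, -2.38751151e-01,  9.71080749e-01,
        -1.51989981e-01],
       [ 0.00000000e+00,  0.00000000e+00,  0.00000000e+00,
         1.00000000e+00]])}
[{'centre': [0.477, -0.0771, 0.1266], 'score': 0.63}]
[{'centre': [0.4778, -0.0642, 0.1207], 'score': 0.71}, {'centre': [0.5084, -0.0606, 0.0675], 'score': 0.67}]
```

View pics/b.png

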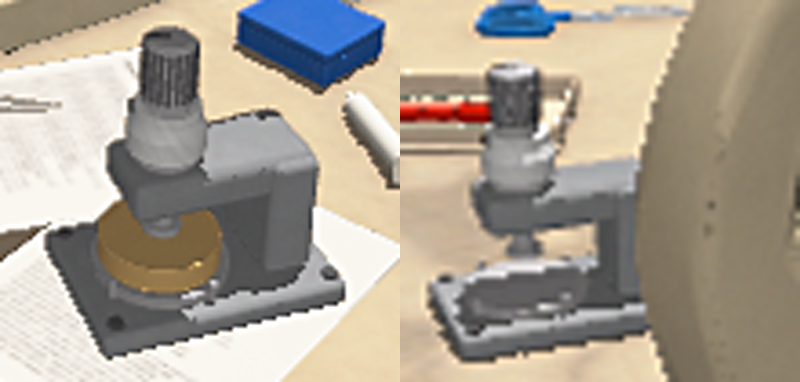

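View pics/c.png

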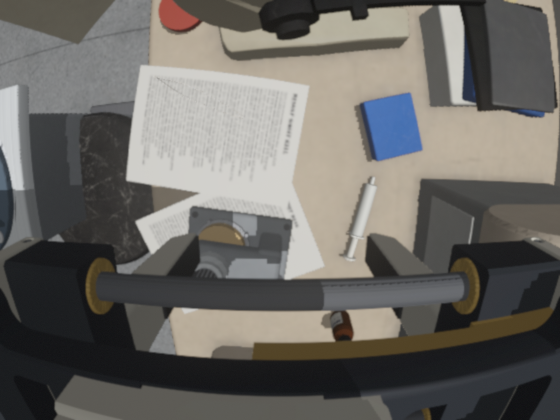

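The near gauge has the amber dish on its anvil (left crop, dish at about (160,245)), and the far one is empty. In the wrist view the cap is at about (208,270) and the frame's spine runs to +x. I'll go above the cap with the jaws turned back 30°.

>>> {"method": "send_rows", "body": {
  "commands": [0,0,0,-0.037,-0.036,0.01,-1,0,0,0,-0.038,-0.036,0.01,-1,0,0,-10,0,0,0.01,-1,0,0,-10,0,0,0,-1,0,0,-10,0,0,0,-1,0,0,0,0,0,0,-1,0,0,0,0,0,0,-1],
  "newtons": 20
}}

```text
time_s: 1.72
eef_pos: [0.478, -0.0749, 0.2027]
orientation: [[-0.497, 0.868, 0.0], [0.868, 0.497, 0.0], [-0.0, 0.0, -1.0]]
ft_force: [0.2, -0.2, 0.2]
grip_width: 0.0928
```

```bash
python3 - <<'E'
from bench import arm
import cv2,numpy as np
s=arm.read_state();print(s["eef_pos"],s["orientation"],s["ft_torque"],s["time_s"])
w=arm.read_camera("wrist");cv2.imwrite("pics/d.png",cv2.resize(w["frame"][160:340,160:400],(800,600),interpolation=cv2.INTER_CUBIC)[...,::-1])
print(arm.tip_of("wrist","gauge_cap"));
T=np.eye(4);T[:3,:3]=s["orientation"];T[:3,3]=s["eef_pos"];C=np.linalg.inv(T@w["hand_eye"])
for m in arm.regions_of("wrist","gauge_cap"):
    y,x=np.nonzero(m["mask"]);print("mask",m["score"],len(x),x.min(),x.max(),y.min(),y.max(),x.mean(),y.mean())
def proj(X):
    p=(C@np.r_[X,1])[:3];r=np.hypot(p[0],p[1]);a=np.arctan2(r,p[2])*w["fx"]/r;return np.array([w["cx"]+a*p[0],w["cy"]+a*p[1]])
for z in(.1425,.1085):print("proj",z,proj([.477,-.076,z]),proj([.487,-.076,z]),proj([.477,-.066,z]))
c=arm.read_camera("scene");print([np.round(d["centre"],4) for d in arm.tip_of("scene","gauge_cap")])
E
```

```text
[ 0.47802036 -0.07494002  0.20267843] [[-4.96722203e-01  8.67909584e-01  8.14143123e-05]
 [ 8.67909588e-01  4.96722204e-01  8.86734433e-06]
 [-3.27442435e-05  7.50648690e-05 -9.99999997e-01]] [ 0.03966398 -0.07616859  0.02943766] 1.725
[{'centre': [0.4783, -0.0801, 0.1271], 'score': 0.84}]
mask 0.71 8640 226 359 133 262 295.3366898148148 200.52372685185185
proj 0.1425 [280.75225378 224.88173362] [293.39043638 231.75161338] [288.07424419 212.61360231]
proj 0.1085 [280.92728543 211.96645496] [291.95403865 218.04079881] [287.29654703 201.17652435]
[array([ 0.4763, -0.0733,  0.1256])]
```

View pics/d.png

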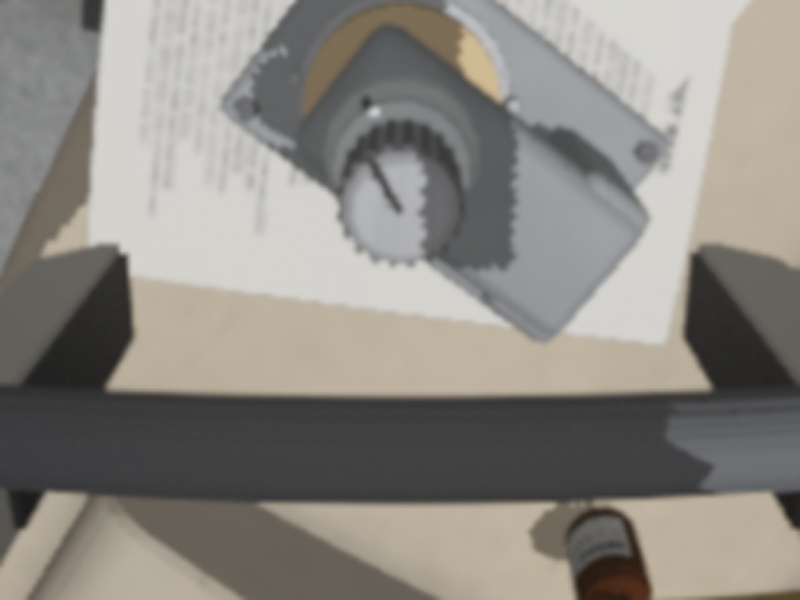

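The cap's top centre is at crop (401,210), i.e. pixel (280,223). That puts its axis at about (0.476, -0.075), so I'll correct -1.7 mm along the jaws, descend to TCP z of about 0.129, then close.

>>> {"method": "send_rows", "body": {
  "commands": [0,0,0,0.001,-0.0017,0.025,-1,0,0,0,0,0,0.025,-1,0,0,0,0,0,0.0237,-1,0,0,0,0,0,0,-1,0,0,0,0,0,0,-0.2,0,0,0,0,0,0,0.2,0,0,0,0,0,0,0.4,0,0,0,0,0,0,0.4],
  "newtons": 20
}}

```text
time_s: 2.98
eef_pos: [0.4761, -0.075, 0.1292]
orientation: [[-0.5, 0.866, 0.001], [0.866, 0.5, -0.0], [-0.0, 0.0, -1.0]]
ft_force: [-1.0, 0.3, -0.4]
grip_width: 0.0577
```

>>> {"method": "send_rows", "body": {
  "commands": [0,0,0,0,0,0,1,0,0,0,0,0,0,1,0,0,0,0,0,0,1,0,0,0,0,0,0,1,0,0,0,0,0,0,1,0,0,0,0,0,0,1],
  "newtons": 20
}}

```text
time_s: 3.72
eef_pos: [0.476, -0.075, 0.1289]
orientation: [[-0.5, 0.866, 0.0], [0.866, 0.5, 0.0], [-0.0, 0.0, -1.0]]
ft_force: [0.5, 0.4, -0.9]
grip_width: 0.0245
```

```bash
python3 - <<'E'
from bench import arm
import cv2,numpy as np
s=arm.read_state();print(s["eef_pos"],s["ft_force"],s["ft_torque"],s["time_s"],s["grip_width"],s["joint_pos"])
w=arm.read_camera("wrist");cv2.imwrite("pics/e.png",cv2.resize(w["frame"][160:340,160:400],(800,600),interpolation=cv2.INTER_CUBIC)[...,::-1])
for i in range(5):
  arm.read_camera("wrist");s=arm.read_state();print(s["ft_torque"][2],s["joint_efforts"][5])
E
```

```text
[ 0.47604398 -0.07495243  0.12893553] [ 0.5029265   0.36047328 -0.85754558] [-0.04257418  0.00172652 -0.0268077 ] 3.725 0.024471319178608442 [-1.44849988e+01  2.14195235e+01  1.09942195e+02  3.73001519e-04
  4.86375015e+01 -4.44842434e+01]
-0.015997777572939458 -0.014459802769124508
-0.005404673284264456 -0.014499587996397167
0.02201766631388269 -0.014550040068570524
-0.003193496526799072 -0.014532334171235561
-0.04443279450177796 -0.014679206069558859
```

View pics/e.png

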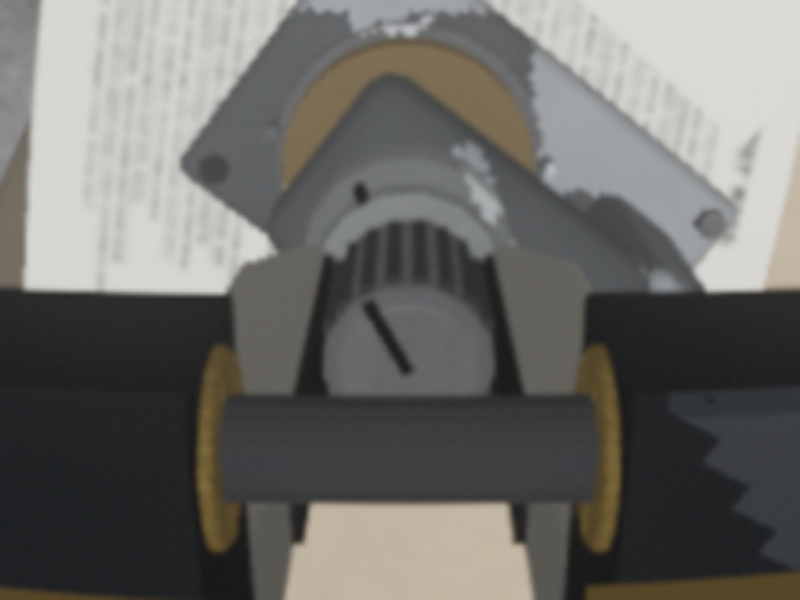

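The cap is held (width 24.5 mm). The cap line at (370,300)-(408,372) and the thimble mark at (361,193) agree and are both in view. Joint 6 effort is clean enough to show the clutch. I'll turn clockwise, which is +z for the tool.

>>> {"method": "send_rows", "body": {
  "commands": [0,0,5,0,0,0,1,0,0,5,0,0,0,1,0,0,5,0,0,0,1]
}}

```text
time_s: 4.4
eef_pos: [0.476, -0.0749, 0.1289]
orientation: [[-0.256, 0.967, 0.0], [0.967, 0.256, 0.0], [0.0, 0.0, -1.0]]
ft_force: [0.4, -0.2, -0.2]
grip_width: 0.0242
```

```bash
cat > q.py <<'E'
from bench import arm
import cv2,numpy as np,sys
s=arm.read_state();R=s["orientation"];print(s["time_s"],"yaw",np.degrees(np.arctan2(-R[0,0],R[1,0])),"j6",s["joint_pos"][5],"eff",s["joint_efforts"][5],"tz",s["ft_torque"][2],s["grip_width"],s["eef_pos"])
w=arm.read_camera("wrist")["frame"];cv2.imwrite("pics/w_%s.png"%sys.argv[1],w[...,::-1])
g=w[160:230,245:325]; ref=cv2.imread("pics/ref.png")
# dark mark of thimble: darkest pixel in the band above the cap
b=cv2.cvtColor(w,cv2.COLOR_RGB2GRAY)[205:227,225:340];y,x=np.unravel_index(b.argmin(),b.shape);print("darkest",x+225,y+205,b.min())
E
python3 q.py 1
```

```text
4.4 yaw 14.835485352074171 j6 -29.323553941593175 eff -1.1343391612172127 tz -0.009668410455140445 0.02420150299571633 [ 0.47604927 -0.07494813  0.12892618]
darkest 268 218 40[ WARN:0@1.162] global loadsave.cpp:275 findDecoder imread_('pics/ref.png'): can't open/read file: check file path/integrity
```

>>> {"method": "send_rows", "body": {
  "commands": [0,0,4,0,0,0,1]
}}

```text
time_s: 4.58
eef_pos: [0.4761, -0.0749, 0.1289]
orientation: [[-0.191, 0.982, 0.0], [0.982, 0.191, 0.0], [0.0, 0.0, -1.0]]
ft_force: [1.0, -0.2, -0.1]
grip_width: 0.0239
```

```bash
python3 q.py 2
```

```text
4.575 yaw 10.992887551385968 j6 -25.477237225169056 eff -1.1673398315906525 tz -0.0377059923553039 0.023876924096098623 [ 0.47605813 -0.07491852  0.12893046]
darkest 268 218 40[ WARN:0@1.099] global loadsave.cpp:275 findDecoder imread_('pics/ref.png'): can't open/read file: check file path/integrity
```

>>> {"method": "send_rows", "body": {
  "commands": [0,0,4,0,0,0,1]
}}

```text
time_s: 4.75
eef_pos: [0.4761, -0.0749, 0.1289]
orientation: [[-0.123, 0.992, 0.0], [0.992, 0.123, -0.0], [-0.0, 0.0, -1.0]]
ft_force: [1.3, 0.1, -1.1]
grip_width: 0.0243
```

```bash
python3 q.py 3
```

```text
4.75 yaw 7.047089042853124 j6 -21.53309876832894 eff -1.2158731743693352 tz 0.012081932207202904 0.024300128226409933 [ 0.47608327 -0.07494693  0.1289461 ]
darkest 268 218 41[ WARN:0@1.194] global loadsave.cpp:275 findDecoder imread_('pics/ref.png'): can't open/read file: check file path/integrity
```

The thimble mark stays at (268,218) in the gripper's view, so the thimble is turning with the cap, 23° so far. I'll go on in 4° steps and watch for it to fall behind.

>>> {"method": "send_rows", "body": {
  "commands": [0,0,4,0,0,0,1]
}}

```text
time_s: 4.92
eef_pos: [0.4761, -0.0749, 0.1289]
orientation: [[-0.054, 0.999, 0.0], [0.999, 0.054, 0.0], [-0.0, 0.0, -1.0]]
ft_force: [0.3, 0.3, -1.7]
grip_width: 0.0245
```

```bash
sed -i '/ref=cv2/d' q.py; python3 q.py 4
```

```text
4.925 yaw 3.086426108508529 j6 -17.571707763260477 eff -1.1756114289164543 tz 0.10882203728184003 0.02453420936206789 [ 0.47605027 -0.07494258  0.12890573]
darkest 267 217 43
```

>>> {"method": "send_rows", "body": {
  "commands": [0,0,4,0,0,0,1]
}}

```text
time_s: 5.1
eef_pos: [0.4761, -0.0749, 0.1289]
orientation: [[0.015, 1.0, 0.0], [1.0, -0.015, -0.0], [-0.0, 0.0, -1.0]]
ft_force: [0.8, 0.5, -0.2]
grip_width: 0.0245
```

```bash
python3 q.py 5
```

```text
5.1 yaw -0.8810279761999005 j6 -13.601793444439574 eff -1.1585453152656555 tz 0.03022971419904376 0.024490001594936712 [ 0.47609036 -0.0749461   0.12892426]
darkest 266 218 42
```

>>> {"method": "send_rows", "body": {
  "commands": [0,0,4,0,0,0,1]
}}

```text
time_s: 5.28
eef_pos: [0.4761, -0.075, 0.1289]
orientation: [[0.085, 0.996, 0.0], [0.996, -0.085, -0.0], [-0.0, 0.0, -1.0]]
ft_force: [1.0, 0.7, -1.1]
grip_width: 0.0242
```

```bash
python3 q.py 6
```

```text
5.275 yaw -4.856093718858264 j6 -9.628757089193542 eff -1.1611444875597954 tz 0.04815647374990848 0.024159798033791206 [ 0.47612214 -0.07495642  0.12894723]
darkest 264 219 43
```

The mark is now falling behind (268→264), so slip began near yaw +4°. I'll turn 12° more and then measure the mark's angle properly.

>>> {"method": "send_rows", "body": {
  "commands": [0,0,4,0,0,0,1,0,0,4,0,0,0,1,0,0,4,0,0,0,1]
}}

```text
time_s: 5.7
eef_pos: [0.4761, -0.075, 0.1289]
orientation: [[0.29, 0.957, 0.0], [0.957, -0.29, -0.0], [-0.0, 0.0, -1.0]]
ft_force: [1.1, 0.1, -0.5]
grip_width: 0.0245
```

```bash
python3 q.py 7; python3 - <<'E'
import cv2,numpy as np
from bench import arm
w=arm.read_camera("wrist");H=w["hand_eye"]
# mark centroid -> tool coords on horizontal plane, angle about the grip axis
yaws=[14.84,10.99,7.05,3.09,-.88,-4.86,None]
def ang(u,v,z):
    a=np.array([u-w["cx"],v-w["cy"]]);r=np.hypot(*a);t=r/w["fx"];d=np.r_[a/r*np.sin(t),np.cos(t)]
    d=H[:3,:3]@d;p=H[:3,3]+d*((.1289-z)-H[2,3])/d[2];return np.degrees(np.arctan2(p[1],p[0])),np.hypot(p[0],p[1])
ims=[]
for i in range(1,8):
    im=cv2.imread(f"pics/w_{i}.png");g=cv2.cvtColor(im,cv2.COLOR_BGR2GRAY).astype(float)
    b=g[205:227,225:340];y,x=np.unravel_index(b.argmin(),b.shape);y+=205;x+=225
    p=g[y-5:y+6,x-5:x+6];wt=np.clip(75-p,0,None);yy,xx=np.mgrid[y-5:y+6,x-5:x+6]
    u,v=(wt*xx).sum()/wt.sum(),(wt*yy).sum()/wt.sum();print(i,round(u,2),round(v,2),[np.round(ang(u,v,z),2) for z in(.095,.1,.105)])
    if i in(4,7):ims.append(cv2.resize(im[190:290,220:345],(400,320),interpolation=cv2.INTER_CUBIC))
cv2.imwrite("pics/f.png",np.hstack(ims))
E
```

```text
5.7 yaw -16.87765646856029 j6 2.3971417392501473 eff -0.8416447229683399 tz 0.0597265025790948 0.02453229764077277 [ 0.47614281 -0.07495706  0.12893074]
darkest 260 223 48
1 267.78 217.71 [array([-3.663e+01,  1.000e-02]), array([-3.289e+01,  2.000e-02]), array([-2.962e+01,  2.000e-02])]
2 267.78 217.7 [array([-3.662e+01,  1.000e-02]), array([-3.288e+01,  2.000e-02]), array([-2.961e+01,  2.000e-02])]
3 267.79 217.72 [array([-3.664e+01,  1.000e-02]), array([-3.289e+01,  2.000e-02]), array([-2.962e+01,  2.000e-02])]
4 267.71 217.74 [array([-3.681e+01,  1.000e-02]), array([-3.305e+01,  2.000e-02]), array([-2.977e+01,  2.000e-02])]
5 266.14 218.61 [array([-4.091e+01,  2.000e-02]), array([-3.682e+01,  2.000e-02]), array([-3.321e+01,  2.000e-02])]
6 264.45 219.83 [array([-4.567e+01,  2.000e-02]), array([-4.121e+01,  2.000e-02]), array([-3.724e+01,  2.000e-02])]
7 259.86 223.5 [array([-5.861e+01,  2.000e-02]), array([-5.344e+01,  2.000e-02]), array([-4.864e+01,  2.000e-02])]
```

View pics/f.png

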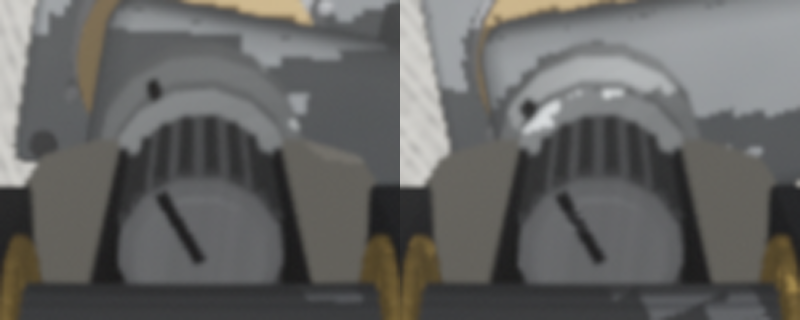

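The left crop is the last moment before slip (mark at (152,90)). The right crop is now: the mark has fallen behind to (527,107), while the cap line is unmoved in the grip. Slip began at about yaw +3°, so it is now about 20° past. I'll turn 5° more, then open and lift.

>>> {"method": "send_rows", "body": {
  "commands": [0,0,5,0,0,0,1,0,0,0,0,0,0,1]
}}

```text
time_s: 6.05
eef_pos: [0.4762, -0.075, 0.129]
orientation: [[0.371, 0.929, 0.0], [0.929, -0.371, -0.0], [0.0, 0.0, -1.0]]
ft_force: [1.2, 0.0, -2.6]
grip_width: 0.0242
```

```bash
python3 q.py 8
```

```text
6.05 yaw -21.786076828769662 j6 7.299469334333138 eff 0.7164476439356804 tz 0.08159610273465692 0.02416502220625064 [ 0.47615854 -0.07497967  0.12896679]
darkest 258 225 49
```

>>> {"method": "send_rows", "body": {
  "commands": [0,0,0,0,0,0,0.3,0,0,0,0,0,0,0,0,0,0,0,0,0,-0.3,0,0,0,0,0,0,-0.3,0,0,0,0,0,0,-0.3,0,0,0,0,0,0,-0.3]
}}

```text
time_s: 6.85
eef_pos: [0.476, -0.075, 0.1289]
orientation: [[0.375, 0.927, -0.0], [0.927, -0.375, 0.0], [0.0, -0.0, -1.0]]
ft_force: [0.8, 0.8, 0.3]
grip_width: 0.0604
```

>>> {"method": "send_rows", "body": {
  "commands": [0,0,0,0,0,-0.025,-0.3,0,0,0,0,0,-0.025,-0.3,0,0,0,0,0,-0.025,-0.3,0,0,0,0,0,-0.025,-0.3,0,0,0,0,0,0,-0.3,0,0,0,0,0,0,-0.3]
}}

```text
time_s: 7.6
eef_pos: [0.4756, -0.0749, 0.228]
orientation: [[0.375, 0.927, -0.001], [0.927, -0.375, 0.0], [-0.0, -0.001, -1.0]]
ft_force: [0.6, 0.7, -0.4]
grip_width: 0.0606
```

```bash
python3 q.py 9; python3 -c "
import cv2
im=cv2.imread('pics/w_9.png');cv2.imwrite('pics/g.png',cv2.resize(im[150:260,210:350],(764,600),interpolation=cv2.INTER_CUBIC))"
```

```text
7.6 yaw -21.997836243614266 j6 7.510864899607684 eff -0.000122892943181796 tz -0.0075338475333742855 0.06063963407751366 [ 0.47561876 -0.07486208  0.22803105]
darkest 259 220 75
```

View pics/g.png

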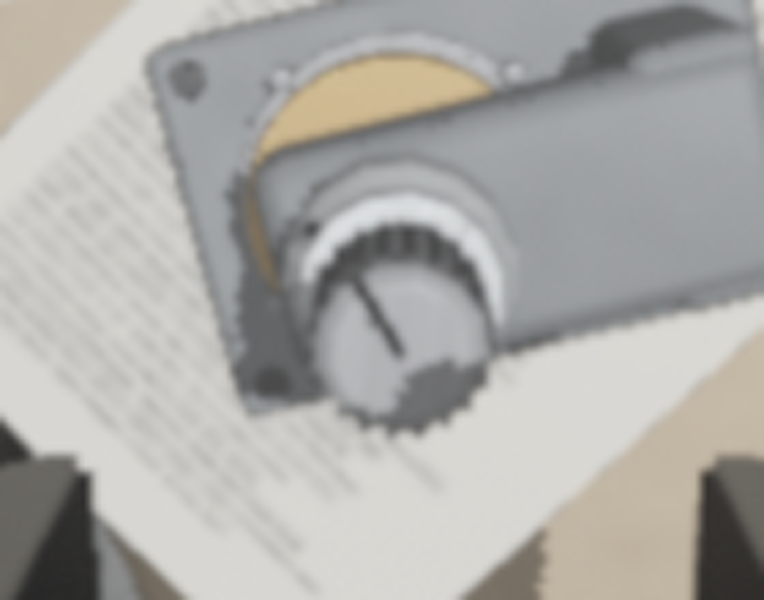

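The gripper is clear of the gauge. The cap line, (403,355)-(355,278), kept its direction through the release, and the thimble mark at (312,230) trails it as expected.

```bash
python3 -c "
from bench import arm
print(arm.sign_off())"
```

```text
the job is handed in; nothing more can be done
None
```

I turned the ratchet cap of the gauge with the dish clockwise in one 20 N grasp, until its clutch slipped and about 25° further. I then let go, lifted clear and handed the job in at about 7.7 s.

- **Turn:** the whole turn was about 52°. The thimble went round with the cap for the first 27°, then stopped, which was the foot seating on the dish. I saw this in the wrist camera, where the thimble's black mark stayed fixed in the gripper's view and then fell behind.
- **Clutch slip:** 5° before the end, the mark's angle gave 20.5° of slip and the wrist angle gave 20°. I did not work out the mark's angle again after the last 5°, so the 25° comes from the wrist angle.
- **Torque:** the moment sensor was too noisy to confirm the slip on its own, but it read 0.06–0.08 N m in the last readings while slipping. The joint 6 effort did not show the slip clearly either.
- **After release:** the cap line had not moved, nothing was touching, and the force readings were back to noise level. I did not go near the empty gauge.

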